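# Transfer a train of separation columns to the flushing rack in reverse order

## Task

The four separation columns lie side by side in their storage clips in the order in which they are run; for back-flushing they must go into the flushing rack (the white drip tray) in reverse order, so that the column that is now leftmost as seen from the robot ends up rightmost, the next one beside it, and so on. Lay all four lengthwise in the tray's saddles, one to each pair, centred and fully down on both saddles with either end forward, and do not bump the ring stand between the racks.

Things in the scene. Friction and masses are not known exactly. Their poses are not given: they have to be found in the camera images.
- column_tan: separation column: brown (tan) body with black end nuts, 142 mm long; 17 mm thick, 90 g. Grip across it at mid-length from above, up to 30 N. Origin at mid-length on its underside (axis 8.5 mm higher); own y along the column, own z up. Starts level in its storage clip, underside 28 mm above the table.
- column_cream: separation column: cream-white body with light brown end nuts, 112 mm long, the shortest; 17 mm thick, 90 g. Grip across it at mid-length from above, up to 30 N. Origin at mid-length on its underside (axis 8.5 mm higher); own y along the column, own z up. Starts level in its storage clip, underside 28 mm above the table.
- column_grey: separation column: light grey body with black end nuts, 122 mm long; 17 mm thick, 90 g. Grip across it at mid-length from above, up to 30 N. Origin at mid-length on its underside (axis 8.5 mm higher); own y along the column, own z up. Starts level in its storage clip, underside 28 mm above the table.
- column_steel: separation column: shiny steel body with a white paper band at mid-length and bright red end fittings, 134 mm long; 17 mm thick, 90 g. Grip across it at mid-length from above, up to 30 N. Origin at mid-length on its underside (axis 8.5 mm higher); own y along the column, own z up. Starts level in its storage clip, underside 28 mm above the table.
- clip_tan: black storage clip, one of four alike on a blue plate; column_tan lies in it at the start. Fixed. Origin under its centre, on the plate, 6 mm above the table; x along the column (away from the robot), y to the left along the row. Two U saddles at x = -34 and +34 mm, 9 mm thick along x, floor 22 mm above the origin, tips of the flared horns 37 mm; between them the fingers have room.
- clip_cream: black storage clip, one of four alike on a blue plate; column_cream lies in it at the start. Fixed. Origin under its centre, on the plate, 6 mm above the table; x along the column (away from the robot), y to the left along the row. Clips stand 48 mm apart in a row; the blue plate is 118 x 190 mm, its top 6 mm above the table.
- clip_grey: black storage clip, one of four alike on a blue plate; column_grey lies in it at the start. Fixed. Origin under its centre, on the plate, 6 mm above the table; x along the column (away from the robot), y to the left along the row. Foot 92 x 40 mm, 4 mm thick, below the saddles.
- clip_steel: black storage clip, one of four alike on a blue plate; column_steel lies in it at the start. Fixed. Origin under its centre, on the plate, 6 mm above the table; x along the column (away from the robot), y to the left along the row. Otherwise the same as clip_tan.
- flush_rack: white drip tray 164 x 196 mm, rim 15 mm high, fixed; origin on the table under its centre, x along the columns, y left along the row. Four empty places at y = 72, 24, -24, -72 mm, each a pair of grey U saddles at x = -34 and 34 mm, 9 mm thick, floor 28 mm above the table (origin of a seated column), 20 mm wide, flared to 34 mm at 43 mm height: guides a column let go 8 mm to the side.
- ring_stand: fixed between the racks (either may be the left one): foot x 0.364-0.667, y -0.10-0.12, 20 mm high, small loose things on it up to 100 mm high; rod 740 mm tall at x 0.481, y 0.060; clamps 0.26-0.29 m up from x 0.435, y 0.086 to x 0.69, y -0.05. Cross between robot and rod, at x 0.36. Bottles stand from x 0.61 back; bench edge at x 0.67, 0.244 m up.

How it is judged:
At the end, for the whole second after the job is handed in: Left to right, the columns lie in the tray in the reverse of their clips' order, released and at rest; each is within 9 mm of its place across the row and 15 mm along it, its origin 24 to 33 mm above the tray's underside (down on both saddles), parallel to the rack's x within 0.12 rad ((y of column_tan in the frame of flush_rack between 0.063 and 0.081 m or y of column_tan in the frame of flush_rack between 0.015 and 0.033 m or y of column_tan in the frame of flush_rack between -0.033 and -0.015 m or y of column_tan in the frame of flush_rack between -0.081 and -0.063 m) and x of column_tan in the frame of flush_rack between -0.015 and 0.015 m and z of column_tan in the frame of flush_rack between 0.024 and 0.033 m and angle between the y axis of each of column_tan, column_cream, column_grey, column_steel and the x axis of flush_rack, either way round below 0.12 rad and contact force between each of column_tan, column_cream, column_grey, column_steel and the fingers below 0.1 N and linear speed of each of column_tan, column_cream, column_grey, column_steel below 0.02 m/s and (y of column_cream in the frame of flush_rack between 0.063 and 0.081 m or y of column_cream in the frame of flush_rack between 0.015 and 0.033 m or y of column_cream in the frame of flush_rack between -0.033 and -0.015 m or y of column_cream in the frame of flush_rack between -0.081 and -0.063 m) and x of column_cream in the frame of flush_rack between -0.015 and 0.015 m and z of column_cream in the frame of flush_rack between 0.024 and 0.033 m and (y of column_grey in the frame of flush_rack between 0.063 and 0.081 m or y of column_grey in the frame of flush_rack between 0.015 and 0.033 m or y of column_grey in the frame of flush_rack between -0.033 and -0.015 m or y of column_grey in the frame of flush_rack between -0.081 and -0.063 m) and x of column_grey in the frame of flush_rack between -0.015 and 0.015 m and z of column_grey in the frame of flush_rack between 0.024 and 0.033 m and (y of column_steel in the frame of flush_rack between 0.063 and 0.081 m or y of column_steel in the frame of flush_rack between 0.015 and 0.033 m or y of column_steel in the frame of flush_rack between -0.033 and -0.015 m or y of column_steel in the frame of flush_rack between -0.081 and -0.063 m) and x of column_steel in the frame of flush_rack between -0.015 and 0.015 m and z of column_steel in the frame of flush_rack between 0.024 and 0.033 m and ((y of clip_tan in the frame of clip_cream above 0 m and ((y of column_cream in the frame of flush_rack above 0.048 m and y of column_tan in the frame of flush_rack below 0.048 m) or (y of column_cream in the frame of flush_rack above 0 m and y of column_tan in the frame of flush_rack below 0 m) or (y of column_cream in the frame of flush_rack above -0.048 m and y of column_tan in the frame of flush_rack below -0.048 m))) or (not (y of clip_tan in the frame of clip_cream above 0 m) and ((y of column_tan in the frame of flush_rack above 0.048 m and y of column_cream in the frame of flush_rack below 0.048 m) or (y of column_tan in the frame of flush_rack above 0 m and y of column_cream in the frame of flush_rack below 0 m) or (y of column_tan in the frame of flush_rack above -0.048 m and y of column_cream in the frame of flush_rack below -0.048 m)))) and ((y of clip_tan in the frame of clip_grey above 0 m and ((y of column_grey in the frame of flush_rack above 0.048 m and y of column_tan in the frame of flush_rack below 0.048 m) or (y of column_grey in the frame of flush_rack above 0 m and y of column_tan in the frame of flush_rack below 0 m) or (y of column_grey in the frame of flush_rack above -0.048 m and y of column_tan in the frame of flush_rack below -0.048 m))) or (not (y of clip_tan in the frame of clip_grey above 0 m) and ((y of column_tan in the frame of flush_rack above 0.048 m and y of column_grey in the frame of flush_rack below 0.048 m) or (y of column_tan in the frame of flush_rack above 0 m and y of column_grey in the frame of flush_rack below 0 m) or (y of column_tan in the frame of flush_rack above -0.048 m and y of column_grey in the frame of flush_rack below -0.048 m)))) and ((y of clip_cream in the frame of clip_grey above 0 m and ((y of column_grey in the frame of flush_rack above 0.048 m and y of column_cream in the frame of flush_rack below 0.048 m) or (y of column_grey in the frame of flush_rack above 0 m and y of column_cream in the frame of flush_rack below 0 m) or (y of column_grey in the frame of flush_rack above -0.048 m and y of column_cream in the frame of flush_rack below -0.048 m))) or (not (y of clip_cream in the frame of clip_grey above 0 m) and ((y of column_cream in the frame of flush_rack above 0.048 m and y of column_grey in the frame of flush_rack below 0.048 m) or (y of column_cream in the frame of flush_rack above 0 m and y of column_grey in the frame of flush_rack below 0 m) or (y of column_cream in the frame of flush_rack above -0.048 m and y of column_grey in the frame of flush_rack below -0.048 m)))) and ((y of clip_tan in the frame of clip_steel above 0 m and ((y of column_steel in the frame of flush_rack above 0.048 m and y of column_tan in the frame of flush_rack below 0.048 m) or (y of column_steel in the frame of flush_rack above 0 m and y of column_tan in the frame of flush_rack below 0 m) or (y of column_steel in the frame of flush_rack above -0.048 m and y of column_tan in the frame of flush_rack below -0.048 m))) or (not (y of clip_tan in the frame of clip_steel above 0 m) and ((y of column_tan in the frame of flush_rack above 0.048 m and y of column_steel in the frame of flush_rack below 0.048 m) or (y of column_tan in the frame of flush_rack above 0 m and y of column_steel in the frame of flush_rack below 0 m) or (y of column_tan in the frame of flush_rack above -0.048 m and y of column_steel in the frame of flush_rack below -0.048 m)))) and ((y of clip_cream in the frame of clip_steel above 0 m and ((y of column_steel in the frame of flush_rack above 0.048 m and y of column_cream in the frame of flush_rack below 0.048 m) or (y of column_steel in the frame of flush_rack above 0 m and y of column_cream in the frame of flush_rack below 0 m) or (y of column_steel in the frame of flush_rack above -0.048 m and y of column_cream in the frame of flush_rack below -0.048 m))) or (not (y of clip_cream in the frame of clip_steel above 0 m) and ((y of column_cream in the frame of flush_rack above 0.048 m and y of column_steel in the frame of flush_rack below 0.048 m) or (y of column_cream in the frame of flush_rack above 0 m and y of column_steel in the frame of flush_rack below 0 m) or (y of column_cream in the frame of flush_rack above -0.048 m and y of column_steel in the frame of flush_rack below -0.048 m)))) and ((y of clip_grey in the frame of clip_steel above 0 m and ((y of column_steel in the frame of flush_rack above 0.048 m and y of column_grey in the frame of flush_rack below 0.048 m) or (y of column_steel in the frame of flush_rack above 0 m and y of column_grey in the frame of flush_rack below 0 m) or (y of column_steel in the frame of flush_rack above -0.048 m and y of column_grey in the frame of flush_rack below -0.048 m))) or (not (y of clip_grey in the frame of clip_steel above 0 m) and ((y of column_grey in the frame of flush_rack above 0.048 m and y of column_steel in the frame of flush_rack below 0.048 m) or (y of column_grey in the frame of flush_rack above 0 m and y of column_steel in the frame of flush_rack below 0 m) or (y of column_grey in the frame of flush_rack above -0.048 m and y of column_steel in the frame of flush_rack below -0.048 m))))); the robot touches nothing.
It fails at once if the robot bumps the ring stand (more than 5 N) (contact force between any of the arm, the fingers and ring_stand above 5 N).
It fails at once if a carried column bumps the ring stand (more than 5 N) (contact force between any of column_tan, column_cream, column_grey, column_steel and ring_stand above 5 N).
It also fails if it takes over 122 s, if anything falls off the work surface, if the arm or the gripper's body presses on something with over 40 N, if the wrist force passes 120 N, or if a joint passes its speed limit or range.

## Robot

A 6-joint arm with a two-finger parallel gripper is mounted at the origin on a cart in front of the work surface, level with it; the furniture and walls round the work are solid. World frame = base frame: x ahead of the robot, y to its left, z up, the work surface at z = 0. Lengths are in m, angles in rad, forces in N, time in s.
With the tool pointing down it reaches from about 0.225 to 0.875 m from the base axis. Payload 3.4 kg.
Tool frame: the origin (TCP) lies at the very end of the fingers, on their centre line; the grasp point (between the pads) lies 19 mm behind it; z points along the fingers, y is the direction in which the jaws open and shut (so a half turn about z gives the same grasp; the last joint's range is limited). The gripper opens to 85 mm and grips with 20 to 120 N. Pads are 22 mm wide; open, the fingers measure 114 mm over their backs; the gripper's body (76 mm by 85 mm) begins 54 mm behind the grasp point. The pads swing forward as they close: fully open they stand 13 mm farther back than shut.
Start: joints at [1.129, 0.276, 1.505, -0, 1.361, -0.121], TCP at [0.181, 0.546, 0.231] pointing down, gripper open.
Joint ranges: [-2.89, 2.89], [-0.75, 2.08], [0.22, 2.7], [-1.18, 4.32], [0.11, 2.71], [-2.7, 2.7]. Speed limits (rad/s): [2.57, 2.57, 3.14, 3.14, 3.14, 3.14].

## Interface

Orientations are given as a unit quaternion [w, x, y, z].
In Python, from rig import telemetry, optics, order gives the robot as it stands.
- The arm moves only by the shell command python3 -m creep 'ROWS' [FORCE]. ROWS is a JSON object of lists of equal length, an entry for each row: "slide": the shift along the world's x, y, z normalised to -1 to 1, where 1 is 0.15 m, a list of three; "twist": the turn, a rotation vector about the world's x, y, z normalised to -1 to 1, where 1 is 360 degrees, a list of three; "fingers": the gripper's target within -1 to 1 (fully open at 1, half-way at 0, shut at -1). A call has 1 to 20 rows; each row is the pose to reach, as a shift and turn from the pose commanded when the call began, turning the shorter way round; what a row does not reach only later rows make up. A row lasts 1/10 s, in which the tool goes at most 50 mm and 8.59 degrees, less where a joint would pass 70% of its speed; a pose out of reach is approached as far as the arm can. A call with a number of a shift or a turn outside -1 to 1 is refused whole. A call with a gripper value outside its range is refused whole. The fingers move at their own pace and stop on an object; FORCE is the grip in N (left out, the last holds). Time passes only in rows, so rows that repeat a pose let the fingers close. It gives the time, the measured TCP pose, the force and the opening at its end, in the units of the state.
- telemetry.get_state(): the state, without advancing time (a new reading comes with each control period).
- optics.get_image(name): name is "scene" or "top" or "wrist"; returns a dict with "img" (384x512x3 uint8, blue, green, red), "depth" (384x512 float32, m along the optical axis (not along the pixel's ray), 0 where there is no reading), "fovy" (degrees; the focal length in pixels is half the picture's height over the tangent of half this angle, whatever the lens; pixels are square), "cx", "cy" (the principal point, pixels), "world_from_camera" (4x4, takes a point from camera to world coordinates). Camera axes: x right, y down, z forward; pixel columns grow to the right and rows downward; lengths in m; the calibration is good to about 2 mm. A picture is of the moment at which its call begins.
- order.sign_off(): hands the job in, once; it reports no verdict.
The state is a dict: "clock": time; "qpos": joint angles; "qd": joint speeds; "effort": joint torques, N m; "position": TCP position; "ee_rot": TCP orientation; "contact_force": force on the tool from outside, world axes, zero at the start; "moment": the same for the moment, N m; "width": finger opening in m.
Only numpy, scipy, OpenCV 4.12 (cv2) and the standard library are available. Lean on these libraries where they do the work, as an engineer would, in place of code of your own. Each camera call takes 0.05 s, during which the arm holds its last target.

## Working session

There is one attempt and no reset: what is moved stays moved. The work goes in short steps, Python scripts to look and compute and a shell command to move; the robot and the scene stay as the last step left them, time stands still between calls to the robot, and variables do not carry over. Pictures are saved under pics/ and viewed, and the job is handed in when it is done.

```bash
mkdir -p pics; ls
python3 - <<'E'
from rig import telemetry, optics
import cv2, numpy as np, pickle
print(telemetry.get_state())
d={}
for n in ["scene","top","wrist"]:
    i=optics.get_image(n); d[n]=i
    cv2.imwrite(f"pics/{n}0.png",i["img"]); print(n,i["fovy"],i["cx"],i["cy"],np.round(i["world_from_camera"],3))
pickle.dump(d,open("d0.pkl","wb"))
E
```

```text
pics
{'clock': 0.0, 'qpos': array([ 1.12898989e+00,  2.76598028e-01,  1.50613981e+00, -2.53113945e-05,
        1.36065416e+00, -1.21013273e-01]), 'qd': array([-0.00105795,  0.00030332,  0.00102612,  0.00120292, -0.00089913,
       -0.00104226]), 'effort': array([ 1.33186477e-03, -4.16788208e+01, -2.45804268e+01,  8.67301878e-05,
        1.10039554e-02,  1.50334768e-05]), 'position': array([0.18110722, 0.54518957, 0.2304353 ]), 'ee_rot': array([-2.37959931e-04,  1.59707027e-01,  9.87164047e-01, -8.67719472e-04]), 'contact_force': array([-0.09816838,  0.0852898 , -0.45741597]), 'moment': array([ 0.02981546,  0.02426162, -0.02291243]), 'width': 0.08522544252838841}
scene 48.58413794374881 255.06559698640663 198.50464181311196 [[ 0.46  -0.581  0.671 -0.268]
 [-0.888 -0.296  0.352 -0.362]
 [-0.006 -0.758 -0.653  0.779]
 [ 0.     0.     0.     1.   ]]
top 49.50148835216716 258.387273576804 187.66656153932024 [[ 0.007 -0.988  0.156  0.314]
 [-1.    -0.008 -0.008  0.041]
 [ 0.009 -0.155 -0.988  1.053]
 [ 0.     0.     0.     1.   ]]
wrist 67.98126928928178 254.3500372358889 191.38211399536624 [[ 0.316  0.912  0.261  0.115]
 [ 0.949 -0.303 -0.089  0.568]
 [-0.002  0.275 -0.961  0.373]
 [ 0.     0.     0.     1.   ]]
```

View pics/top0.png

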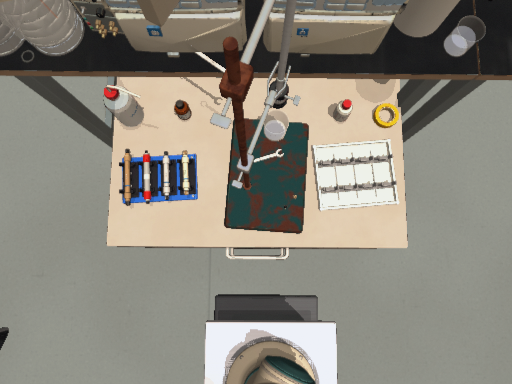

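View pics/scene0.png

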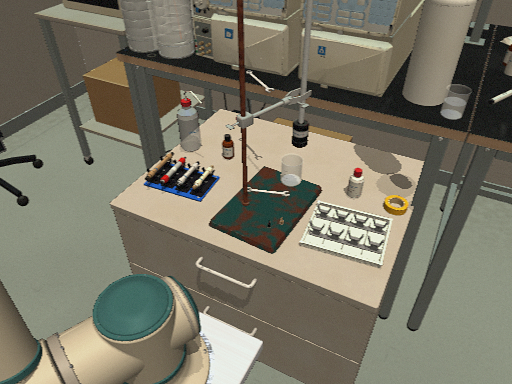

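View pics/wrist0.png

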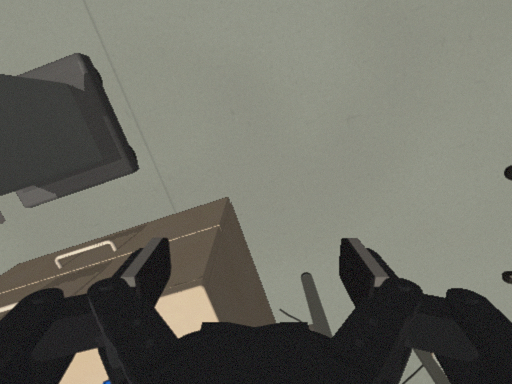

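```bash
cat > h.py <<'E'
import numpy as np, cv2
def K(i): return i["img"].shape[0]/2/np.tan(np.radians(i["fovy"])/2)
def at_z(i,u,v,z):
    f=K(i);T=i["world_from_camera"]
    d=T[:3,:3]@np.array([(u-i["cx"])/f,(v-i["cy"])/f,1.]);o=T[:3,3]
    return o+d*(z-o[2])/d[2]
def cloud(i):
    f=K(i);T=i["world_from_camera"];D=i["depth"]
    v,u=np.mgrid[:D.shape[0],:D.shape[1]]
    P=np.stack([(u-i["cx"])/f*D,(v-i["cy"])/f*D,D],-1)
    return P@T[:3,:3].T+T[:3,3]
def proj(i,p):
    T=i["world_from_camera"];c=T[:3,:3].T@(np.asarray(p)-T[:3,3]);f=K(i)
    return c[0]/c[2]*f+i["cx"],c[1]/c[2]*f+i["cy"]
def crop(i,u0,v0,u1,v1,s,name):
    cv2.imwrite(name,cv2.resize(i["img"][v0:v1,u0:u1],None,fx=s,fy=s,interpolation=cv2.INTER_CUBIC))
E
python3 - <<'E'
import pickle
from h import *
d=pickle.load(open("d0.pkl","rb"))["top"]
crop(d,110,140,210,215,7,"pics/c1.png"); crop(d,305,130,405,215,7,"pics/c2.png")
E
```

```text
(no output)
```

View pics/c1.png

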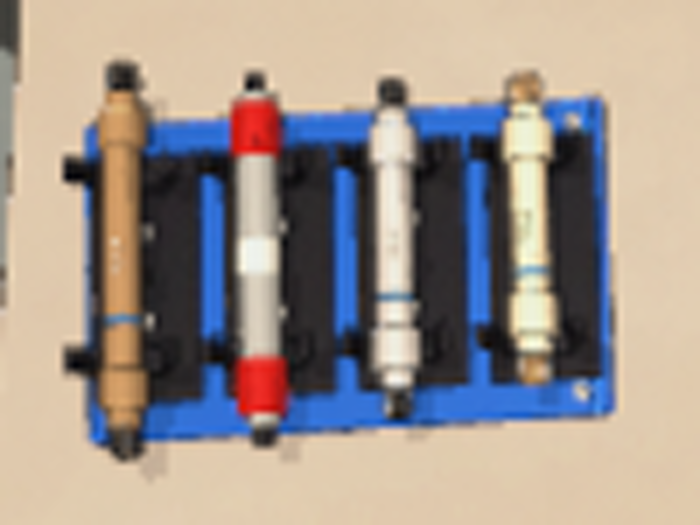

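View pics/c2.png

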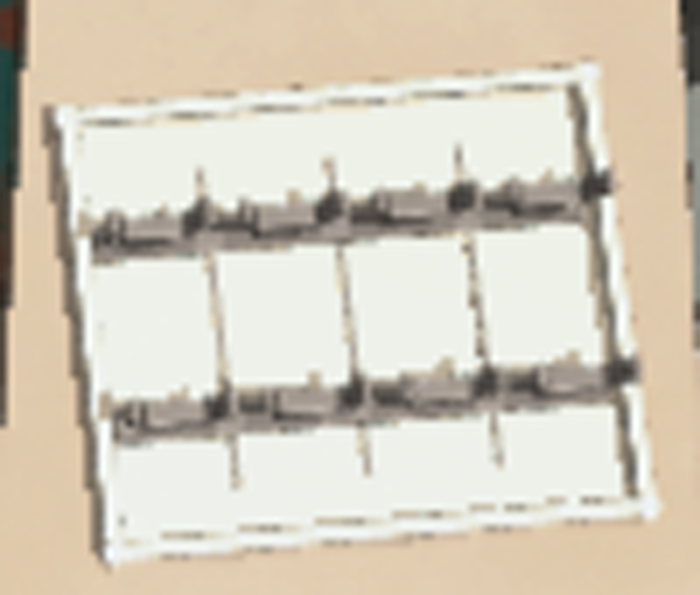

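Run:
```python
import pickle
from h import *
d=pickle.load(open("d0.pkl","rb"))["top"]
C={'tan':[(122,62),(125,460),.142],'steel':[(255,72),(264,445),.134],'grey':[(393,78),(399,420),.122],'cream':[(524,68),(535,385),.112]}
for n,(a,b,L) in C.items():
    p=[at_z(d,110+u/7,140+v/7,.0365) for u,v in(a,b)]
    print(n,np.round((p[0]+p[1])/2,4),np.linalg.norm(p[0]-p[1]).round(4),L,'yaw',np.arctan2(*(p[0]-p[1])[[1,0]]).round(4))
q=[at_z(d,305+u/7,130+v/7,.015) for u,v in[(62,112),(590,72),(652,512),(108,560)]]
q=np.array(q);print(q.round(4));print(q.mean(0),[np.linalg.norm(q[i]-q[(i+1)%4]).round(4) for i in range(4)])
for a,b in((0,3),(1,2)): print('yaw',np.arctan2(*(q[a]-q[b])[[1,0]]))
for a,b in((0,1),(3,2)): e=q[a]-q[b];print('yaw',np.arctan2(-e[0],e[1]))
P=cloud(d)
for n,(u,v) in {'steelmid':(258,255),'tanmid':(121,260),'greymid':(395,250),'creammid':(530,240),'table':(20,400)}.items():
    print(n,P[140+v//7,110+u//7].round(4))
```

```text
tan [0.498  0.356  0.0365] 0.1431 0.142 yaw 0.0628
steel [0.4992 0.3081 0.0365] 0.1343 0.134 yaw 0.0718
grey [0.503  0.2601 0.0365] 0.1232 0.122 yaw 0.0581
cream [0.5114 0.2132 0.0365] 0.1146 0.112 yaw 0.0678
[[ 0.5867 -0.1094  0.015 ]
 [ 0.6037 -0.3042  0.015 ]
 [ 0.4408 -0.3196  0.015 ]
 [ 0.422  -0.1235  0.015 ]]
[ 0.51329474 -0.21417783  0.015     ] [np.float64(0.1955), np.float64(0.1636), np.float64(0.197), np.float64(0.1654)]
yaw 0.08584176194148276
yaw 0.09466147698034251
yaw 0.08671317227290166
yaw 0.0957492606450301
steelmid [0.4994 0.3087 0.0443]
tanmid [0.4966 0.3552 0.0441]
greymid [0.5032 0.2609 0.0396]
creammid [0.5053 0.2133 0.0442]
table [ 4.526e-01  4.042e-01 -3.000e-04]
```

```bash
python3 -m creep '{"slide":[[0.25,-0.1,0],[0.5,-0.3,0],[0.75,-0.5,0],[1,-0.6,0],[1,-0.6,0]],"twist":[[0,0,0.02],[0,0,0.04],[0,0,0.0614],[0,0,0.0614],[0,0,0.0614]],"fingers":[-0.15,-0.15,-0.15,-0.15,-0.15]}' 25
python3 -m creep '{"slide":[[0.25,-0.15,-0.1],[0.5,-0.3,-0.2],[0.75,-0.45,-0.3],[1,-0.667,-0.4],[1,-0.667,-0.4],[1,-0.667,-0.4]],"twist":[[0,0,0],[0,0,0],[0,0,0],[0,0,0],[0,0,0],[0,0,0]],"fingers":[-0.15,-0.15,-0.15,-0.15,-0.15,-0.15]}' 25
python3 - <<'E'
from rig import telemetry, optics
import cv2,pickle
i=optics.get_image("wrist");cv2.imwrite("pics/w1.png",i["img"]);pickle.dump(i,open("w1.pkl","wb"))
s=telemetry.get_state();print({k:s[k] for k in("clock","position","ee_rot","width","contact_force","qpos")})
E
```

```text
clock: 0.65
position: [0.3358, 0.4535, 0.231]
ee_rot: [0.001, -0.03, 1.0, -0.001]
contact_force: [0.2, 0.8, 0.3]
width: 0.0362
clock: 1.25
position: [0.4812, 0.3552, 0.1704]
ee_rot: [-0.001, -0.031, 1.0, -0.0]
contact_force: [0.9, 0.1, 0.5]
width: 0.0363
{'clock': 1.3, 'position': array([0.48059283, 0.35604253, 0.17103052]), 'ee_rot': array([-8.19570385e-04, -3.21132870e-02,  9.99483866e-01,  2.59736389e-04]), 'width': 0.036303764272129994, 'contact_force': array([-0.44739054,  0.71234498,  1.75683821]), 'qpos': array([ 5.20565544e-01,  3.49028210e-01,  1.55020353e+00,  1.29671052e-03,
        1.24356487e+00, -1.11488596e+00])}
```

View pics/w1.png

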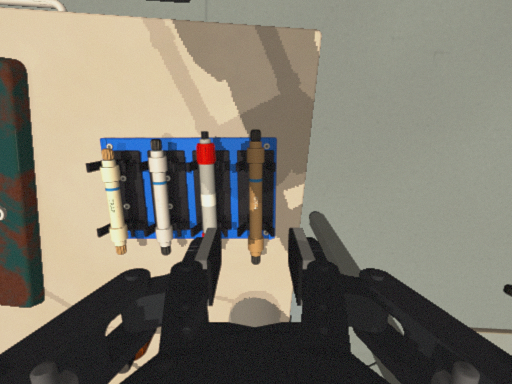

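Run:
```python
import pickle
from h import *
d=pickle.load(open("w1.pkl","rb"))
C={'tan':[(256,130),(256,263),.142],'grey':[(156.5,139.5),(166,254),.122],'cream':[(108,148.5),(121.5,254),.112]}
for n,(a,b,L) in C.items():
    p=[at_z(d,u,v,.0365) for u,v in(a,b)]
    e=p[0]-p[1]; e=-e
    print(n,np.round((p[0]+p[1])/2,4),np.linalg.norm(e).round(4),L,'yaw',np.arctan2(e[1],e[0]).round(4))
print(at_z(d,208.5,200,.044))
```

```text
tan [0.5    0.3585 0.0365] 0.1417 0.142 yaw 0.0636
grey [0.505  0.2623 0.0365] 0.122 0.122 yaw 0.0522
cream [0.5123 0.2148 0.0365] 0.1134 0.112 yaw 0.0502
[0.4995827  0.31124259 0.044     ]
```

```bash
python3 -m creep '{"slide":[[0.12,0.01,-0.2],[0.12,0.01,-0.4],[0.12,0.01,-0.55],[0.12,0.01,-0.65],[0.12,0.01,-0.75],[0.12,0.01,-0.85],[0.12,0.01,-0.92],[0.12,0.01,-1],[0.12,0.01,-1],[0.12,0.01,-1]],"twist":[[0,0,0],[0,0,0],[0,0,0],[0,0,0],[0,0,0],[0,0,0],[0,0,0],[0,0,0],[0,0,0],[0,0,0]],"fingers":[-0.15,-0.15,-0.15,-0.15,-0.15,-0.15,-0.15,-0.15,-0.15,-0.15]}' 25
python3 -m creep '{"slide":[[0,0,0],[0,0,0],[0,0,0],[0,0,0],[0,0,0],[0,0,0],[0,0,0],[0,0,0]],"twist":[[0,0,0],[0,0,0],[0,0,0],[0,0,0],[0,0,0],[0,0,0],[0,0,0],[0,0,0]],"fingers":[-1,-1,-1,-1,-1,-1,-1,-1]}' 25
```

```text
clock: 2.3
position: [0.4992, 0.3576, 0.0215]
ee_rot: [0.0, -0.033, 0.999, 0.0]
contact_force: [0.4, -0.5, -0.7]
width: 0.0367
clock: 3.1
position: [0.5, 0.3574, 0.0222]
ee_rot: [0.001, -0.032, 0.999, 0.0]
contact_force: [0.1, 0.1, 6.1]
width: 0.0163
```

```bash
python3 -m creep '{"slide":[[0,0,0.05],[0,0,0.12],[0,0,0.22],[0,0,0.35],[0,0,0.5],[0,0,0.65],[0,0,0.8],[0,0,0.8],[0,0,0.8]],"twist":[[0,0,0],[0,0,0],[0,0,0],[0,0,0],[0,0,0],[0,0,0],[0,0,0],[0,0,0],[0,0,0]],"fingers":[-1,-1,-1,-1,-1,-1,-1,-1,-1]}' 25
python3 -m creep '{"slide":[[-0.2,0,0.05],[-0.4,0,0.05],[-0.6,0,0.05],[-0.8,0,0.05],[-1,-0.15,0.05],[-1,-0.3,0.05],[-1,-0.5,0.05],[-1,-0.75,0.05],[-1,-1,0.05],[-1,-1,0.05]],"twist":[[0,0,0],[0,0,0],[0,0,0],[0,0,0],[0,0,0],[0,0,0],[0,0,0],[0,0,0],[0,0,0],[0,0,0]],"fingers":[-1,-1,-1,-1,-1,-1,-1,-1,-1,-1]}' 25
python3 - <<'E'
from rig import telemetry, optics
import cv2,pickle
i=optics.get_image("scene");cv2.imwrite("pics/s1.png",i["img"])
i=optics.get_image("wrist");cv2.imwrite("pics/w2.png",i["img"])
E
```

```text
clock: 4.0
position: [0.4992, 0.3571, 0.1416]
ee_rot: [0.0, -0.032, 0.999, 0.0]
contact_force: [-0.6, -0.4, -1.3]
width: 0.0161
clock: 5.0
position: [0.3471, 0.2032, 0.1473]
ee_rot: [-0.002, -0.031, 1.0, -0.002]
contact_force: [-1.3, 1.4, -0.5]
width: 0.0164
```

View pics/s1.png

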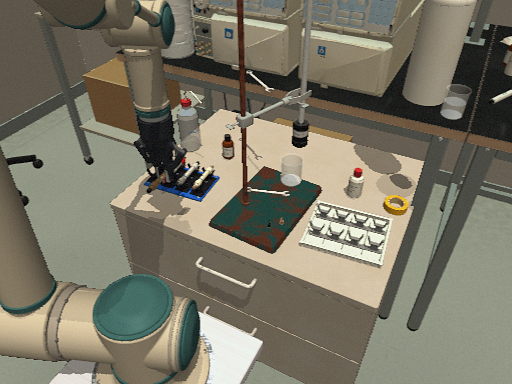

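View pics/w2.png

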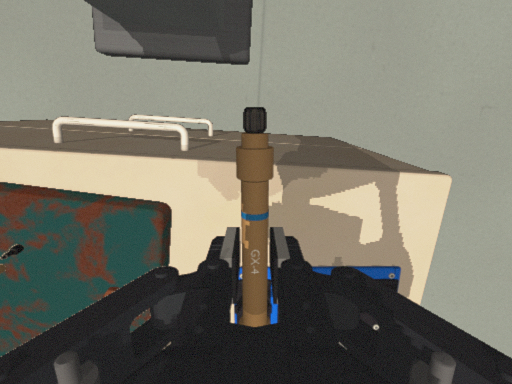

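```bash
python3 -m creep '{"slide":[[-0.05,-0.2,0],[-0.1,-0.4,0],[-0.1,-0.6,0],[-0.1,-0.8,0],[-0.1,-1,0]],"twist":[[0,0,0],[0,0,0],[0,0,0],[0,0,0],[0,0,0]],"fingers":[-1,-1,-1,-1,-1]}' 25
python3 -m creep '{"slide":[[0,-0.2,0],[0,-0.4,0],[0,-0.6,0],[0,-0.8,0],[0,-1,0]],"twist":[[0,0,0],[0,0,0],[0,0,0],[0,0,0.002],[0,0,0.0043]],"fingers":[-1,-1,-1,-1,-1]}' 25
python3 -m creep '{"slide":[[0,-0.2,0],[0,-0.4,0],[0,-0.6,0],[0,-0.8,0],[0.05,-1,0],[0.2,-1,0],[0.4,-1,0],[0.4,-1,0]],"twist":[[0,0,0],[0,0,0],[0,0,0],[0,0,0],[0,0,0],[0,0,0],[0,0,0],[0,0,0]],"fingers":[-1,-1,-1,-1,-1,-1,-1,-1]}' 25
python3 - <<'E'
from rig import telemetry, optics
import cv2,pickle
i=optics.get_image("wrist");cv2.imwrite("pics/w3.png",i["img"]);pickle.dump(i,open("w3.pkl","wb"))
s=telemetry.get_state();print(s["qpos"],s["position"],s["ee_rot"])
E
```

```text
clock: 5.6
position: [0.3345, 0.0572, 0.1485]
ee_rot: [-0.0, -0.034, 0.999, 0.0]
contact_force: [0.9, 0.0, -0.7]
width: 0.0159
clock: 6.1
position: [0.3349, -0.0932, 0.1485]
ee_rot: [0.0, -0.047, 0.999, 0.0]
contact_force: [0.6, -0.0, -1.2]
width: 0.0165
clock: 6.9
position: [0.3988, -0.2434, 0.1483]
ee_rot: [0.002, -0.047, 0.999, -0.0]
contact_force: [0.1, -0.7, -1.5]
width: 0.016
[-6.99326705e-01  1.77771624e-01  1.86161074e+00  7.55630667e-04
  1.10286129e+00 -2.36505568e+00] [ 0.39651167 -0.24251358  0.1480075 ] [-9.85435500e-06 -4.72781693e-02  9.98881652e-01  4.68528113e-04]
```

View pics/w3.png

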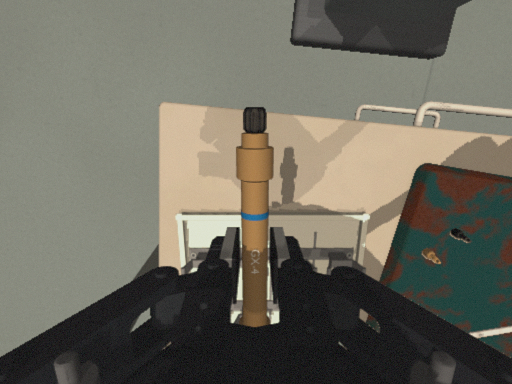

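Run:
```python
import pickle
from h import *
d=pickle.load(open("w3.pkl","rb"))
crop(d,160,190,390,310,3.4,"pics/w3c.png")
for u,v in((180,216),(367,215)): print(at_z(d,u,v,.015).round(4))
# column tip -> at column axis height .1485-.0215+.0365
for u,v in ((255,107),): print(at_z(d,u,v,.164).round(4))
```

```text
[ 0.4418 -0.3162  0.015 ]
[ 0.4226 -0.1238  0.015 ]
[ 0.3278 -0.2492  0.164 ]
```

View pics/w3c.png

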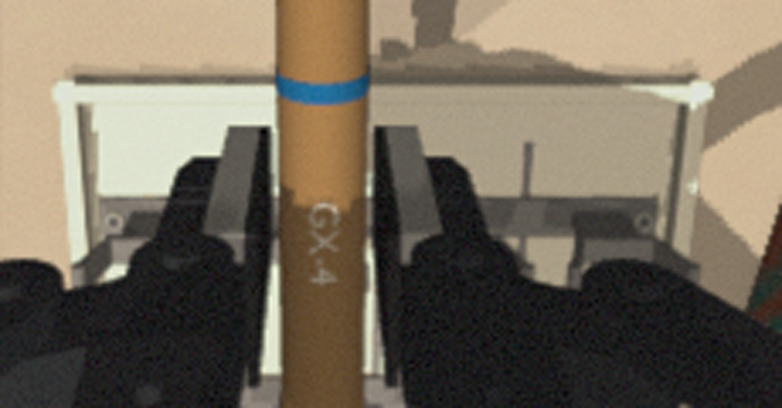

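```bash
python3 -m creep '{"slide":[[0.2,-0.07,0],[0.4,-0.14,0],[0.6,-0.21,0],[0.75,-0.26,0],[0.84,-0.285,0],[0.84,-0.285,-0.15],[0.84,-0.285,-0.3],[0.84,-0.285,-0.45],[0.84,-0.285,-0.53],[0.84,-0.285,-0.53],[0.84,-0.285,-0.53]],"twist":[[0,0,0],[0,0,0],[0,0,0],[0,0,0],[0,0,0],[0,0,0],[0,0,0],[0,0,0],[0,0,0],[0,0,0],[0,0,0]],"fingers":[-1,-1,-1,-1,-1,-1,-1,-1,-1,-1,-1]}' 25
python3 - <<'E'
from rig import telemetry, optics
import cv2,pickle
from h import crop
i=optics.get_image("top");crop(i,305,120,405,215,6,"pics/t4.png")
i=optics.get_image("scene");crop(i,270,150,420,290,5,"pics/s4.png")
E
```

```text
clock: 8.05
position: [0.5206, -0.2855, 0.0696]
ee_rot: [0.0, -0.046, 0.999, -0.0]
contact_force: [0.3, -0.8, -0.5]
width: 0.016
```

View pics/t4.png

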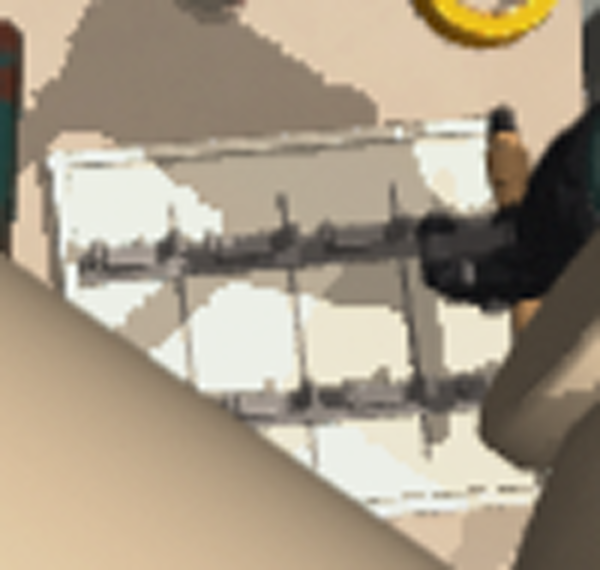

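View pics/s4.png

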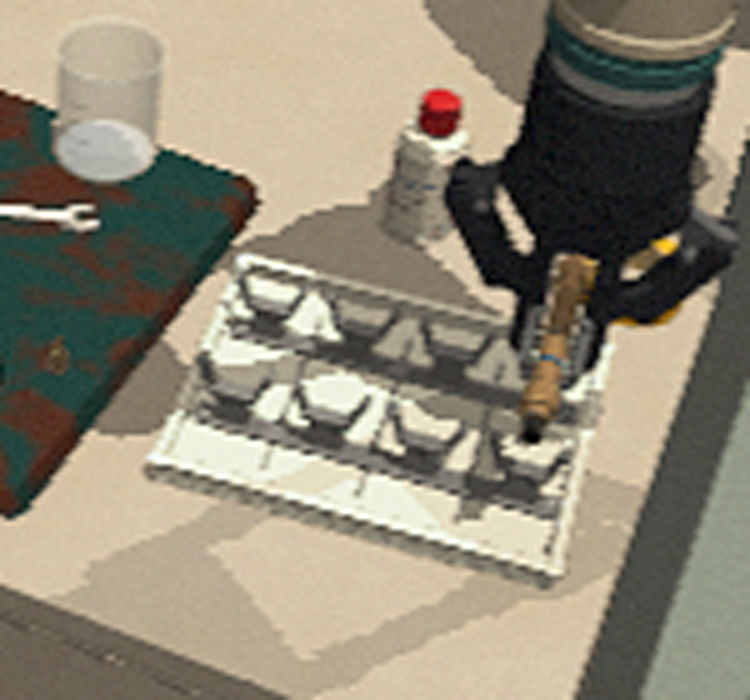

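```bash
python3 -m creep '{"slide":[[0,0,-0.08],[0,0,-0.15],[0,0,-0.2],[0,0,-0.25],[0,0,-0.28],[0,0,-0.3],[0,0,-0.31],[0,0,-0.31],[0,0,-0.31]],"twist":[[0,0,0],[0,0,0],[0,0,0],[0,0,0],[0,0,0],[0,0,0],[0,0,0],[0,0,0],[0,0,0]],"fingers":[-1,-1,-1,-1,-1,-1,-1,-1,-1]}' 25
```

```text
clock: 9.05
position: [0.5205, -0.2858, 0.0231]
ee_rot: [0.0, -0.046, 0.999, -0.0]
contact_force: [-0.5, -0.2, -0.5]
width: 0.0158
```

Release and lift.

```bash
python3 -m creep '{"slide":[[0,0,0],[0,0,0],[0,0,0],[0,0,0],[0,0,0],[0,0,0.1],[0,0,0.2],[0,0,0.4],[0,0,0.6],[0,0,0.8],[0,0,0.85]],"twist":[[0,0,0],[0,0,0],[0,0,0],[0,0,0],[0,0,0],[0,0,0],[0,0,0],[0,0,0],[0,0,0],[0,0,0],[0,0,0]],"fingers":[-0.15,-0.15,-0.15,-0.15,-0.15,-0.15,-0.15,-0.15,-0.15,-0.15,-0.15]}' 25
python3 -m creep '{"slide":[[-0.25,0.05,0],[-0.5,0.1,0],[-0.75,0.15,0],[-1,0.2,0],[-1,0.2,0]],"twist":[[0,0,0],[0,0,0],[0,0,0],[0,0,0],[0,0,0]],"fingers":[-0.15,-0.15,-0.15,-0.15,-0.15]}' 25
python3 - <<'E'
from rig import telemetry, optics
import cv2,pickle
from h import crop
i=optics.get_image("top");crop(i,305,120,405,215,6,"pics/t5.png")
i=optics.get_image("wrist");crop(i,100,100,400,325,2.6,"pics/w5.png");pickle.dump(i,open("w5.pkl","wb"))
E
```

```text
clock: 10.15
position: [0.5222, -0.2868, 0.154]
ee_rot: [0.003, -0.046, 0.999, -0.002]
contact_force: [0.0, 0.0, 0.2]
width: 0.0365
clock: 10.65
position: [0.3648, -0.2524, 0.1489]
ee_rot: [-0.003, -0.045, 0.999, 0.002]
contact_force: [1.0, 0.4, -0.8]
width: 0.0363
```

View pics/t5.png

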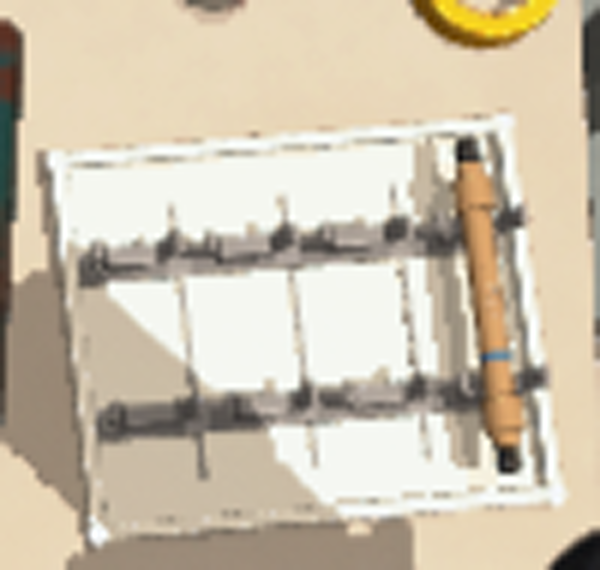

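View pics/w5.png

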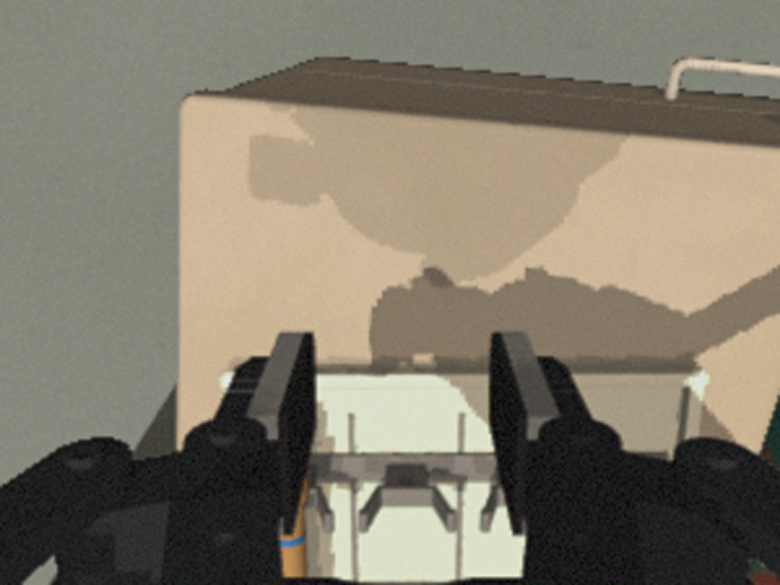

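```bash
python3 -m creep '{"slide":[[-0.2333,0.2,0],[-0.2333,0.4,0],[-0.2333,0.6,0],[-0.2333,0.8,0],[-0.2333,1,0]],"twist":[[0,0,0],[0,0,0],[0,0,0],[0,0,0],[0,0,0]],"fingers":[-0.15,-0.15,-0.15,-0.15,-0.15]}' 25
python3 -m creep '{"slide":[[0,0.25,0],[0,0.5,0],[0,0.75,0],[0,1,0]],"twist":[[0,0,0],[0,0,0],[0,0,0],[0,0,0]],"fingers":[-0.15,-0.15,-0.15,-0.15]}' 25
python3 -m creep '{"slide":[[0,0.25,0],[0,0.5,0],[0,0.75,0],[0.05,1,0],[0.2,1,0]],"twist":[[0,0,0],[0,0,0],[0,0,0],[0,0,-0.002],[0,0,-0.0043]],"fingers":[-0.15,-0.15,-0.15,-0.15,-0.15]}' 25
python3 -m creep '{"slide":[[0.1,0.2,0],[0.3,0.4,0],[0.5,0.6,0],[0.7,0.767,0],[0.9,0.767,0],[0.9,0.767,-0.2],[0.9,0.767,-0.4],[0.9,0.767,-0.4],[0.9,0.767,-0.4]],"twist":[[0,0,0],[0,0,0],[0,0,0],[0,0,0],[0,0,0],[0,0,0],[0,0,0],[0,0,0],[0,0,0]],"fingers":[-0.15,-0.15,-0.15,-0.15,-0.15,-0.15,-0.15,-0.15,-0.15]}' 25
python3 - <<'E'
from rig import telemetry, optics
import cv2,pickle
from h import crop
i=optics.get_image("wrist");cv2.imwrite("pics/w6.png",i["img"]);pickle.dump(i,open("w6.pkl","wb"))
E
```

```text
clock: 11.25
position: [0.3367, -0.1049, 0.1503]
ee_rot: [0.001, -0.046, 0.999, -0.0]
contact_force: [1.0, 0.3, 0.2]
width: 0.0364
clock: 11.65
position: [0.3368, 0.0461, 0.1505]
ee_rot: [0.001, -0.046, 0.999, 0.0]
contact_force: [0.9, -1.0, -0.7]
width: 0.0362
clock: 12.15
position: [0.365, 0.1997, 0.1501]
ee_rot: [-0.0, -0.036, 0.999, 0.001]
contact_force: [-0.3, -0.7, 0.8]
width: 0.0364
clock: 13.05
position: [0.5007, 0.3101, 0.0897]
ee_rot: [-0.0, -0.033, 0.999, -0.0]
contact_force: [0.1, 0.7, -0.3]
width: 0.0365
```

View pics/w6.png

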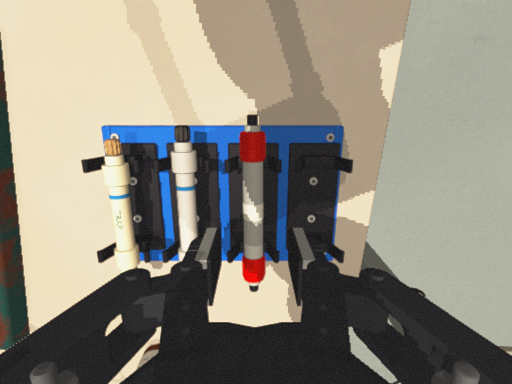

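```bash
python3 - <<'E'
import pickle
from h import *
d=pickle.load(open("w6.pkl","rb"))
p=[at_z(d,u,v,.0365) for u,v in ((252,114.5),(254,291.5))]
print((p[0]+p[1])/2,np.linalg.norm(p[0]-p[1]))
p=[at_z(d,u,v,.0365) for u,v in ((181.5,125),(189,255),(113,139),(125.5,265))]
print(p)
E
python3 -m creep '{"slide":[[0,0,-0.1],[0,0,-0.2],[0,0,-0.3],[0,0,-0.38],[0,0,-0.45],[0,0,-0.45],[0,0,-0.45]],"twist":[[0,0,0],[0,0,0],[0,0,0],[0,0,0],[0,0,0],[0,0,0],[0,0,0]],"fingers":[-0.15,-0.15,-0.15,-0.15,-0.15,-0.15,-0.15]}' 25
```

```text
[0.50161624 0.30983008 0.0365    ] 0.13597698933321795
[array([0.44368072, 0.25797659, 0.0365    ]), array([0.54046921, 0.26320463, 0.0365    ]), array([0.4560168 , 0.21142137, 0.0365    ]), array([0.55227095, 0.21423549, 0.0365    ])]
clock: 13.8
position: [0.5007, 0.3097, 0.0232]
ee_rot: [0.0, -0.033, 0.999, 0.0]
contact_force: [0.2, -0.1, 0.3]
width: 0.0361
```

```bash
python3 -m creep '{"slide":[[0,0,0],[0,0,0],[0,0,0],[0,0,0],[0,0,0],[0,0,0],[0,0,0],[0,0,0.05],[0,0,0.12],[0,0,0.25],[0,0,0.4],[0,0,0.6],[0,0,0.8],[0,0,0.85],[0,0,0.85]],"twist":[[0,0,0],[0,0,0],[0,0,0],[0,0,0],[0,0,0],[0,0,0],[0,0,0],[0,0,0],[0,0,0],[0,0,0],[0,0,0],[0,0,0],[0,0,0],[0,0,0],[0,0,0]],"fingers":[-1,-1,-1,-1,-1,-1,-1,-1,-1,-1,-1,-1,-1,-1,-1]}' 25
python3 -m creep '{"slide":[[-0.2,0,0],[-0.4,0,0],[-0.6,0,0],[-0.8,0,0],[-1,-0.15,0],[-1,-0.3,0],[-1,-0.5,0],[-1,-0.75,0],[-1,-0.75,0]],"twist":[[0,0,0],[0,0,0],[0,0,0],[0,0,0],[0,0,0],[0,0,0],[0,0,0],[0,0,0],[0,0,0]],"fingers":[-1,-1,-1,-1,-1,-1,-1,-1,-1]}' 25
python3 - <<'E'
from rig import optics
import cv2
i=optics.get_image("wrist");cv2.imwrite("pics/w7.png",i["img"])
E
```

```text
clock: 15.3
position: [0.5009, 0.3097, 0.1517]
ee_rot: [0.001, -0.032, 0.999, 0.001]
contact_force: [1.0, 0.0, -1.8]
width: 0.0164
clock: 16.2
position: [0.3478, 0.1932, 0.1485]
ee_rot: [-0.003, -0.031, 1.0, -0.002]
contact_force: [-1.2, 1.7, -1.6]
width: 0.0165
```

View pics/w7.png

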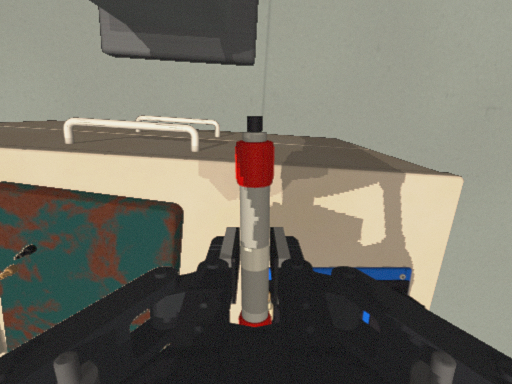

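```bash
python3 -m creep '{"slide":[[-0.05,-0.2,0],[-0.1,-0.4,0],[-0.1,-0.6,0],[-0.1,-0.8,0],[-0.1,-1,0]],"twist":[[0,0,0],[0,0,0],[0,0,0],[0,0,0],[0,0,0]],"fingers":[-1,-1,-1,-1,-1]}' 25
python3 -m creep '{"slide":[[0,-0.2,0],[0,-0.4,0],[0,-0.6,0],[0,-0.8,0],[0,-1,0]],"twist":[[0,0,0],[0,0,0],[0,0,0],[0,0,0.002],[0,0,0.0043]],"fingers":[-1,-1,-1,-1,-1]}' 25
python3 -m creep '{"slide":[[0,-0.2,0],[0,-0.4,0],[0,-0.6,0],[0,-0.8,0],[0.05,-0.898,0],[0.2,-0.898,0],[0.4,-0.898,0]],"twist":[[0,0,0],[0,0,0],[0,0,0],[0,0,0],[0,0,0],[0,0,0],[0,0,0]],"fingers":[-1,-1,-1,-1,-1,-1,-1]}' 25
python3 -m creep '{"slide":[[0.2,0,0],[0.4,0,0],[0.6,0,0],[0.75,0,0],[0.805,0,0],[0.805,0,-0.15],[0.805,0,-0.3],[0.805,0,-0.45],[0.805,0,-0.53],[0.805,0,-0.53],[0.805,0,-0.53]],"twist":[[0,0,0],[0,0,0],[0,0,0],[0,0,0],[0,0,0],[0,0,0],[0,0,0],[0,0,0],[0,0,0],[0,0,0],[0,0,0]],"fingers":[-1,-1,-1,-1,-1,-1,-1,-1,-1,-1,-1]}' 25
python3 - <<'E'
from rig import optics
from h import crop
i=optics.get_image("scene");crop(i,270,150,420,290,5,"pics/s8.png")
E
```

```text
clock: 16.75
position: [0.335, 0.0468, 0.1496]
ee_rot: [-0.001, -0.033, 0.999, 0.0]
contact_force: [0.8, -0.4, -1.2]
width: 0.0161
clock: 17.25
position: [0.3354, -0.1034, 0.1495]
ee_rot: [-0.0, -0.047, 0.999, 0.001]
contact_force: [1.2, 0.2, -0.7]
width: 0.0163
clock: 17.95
position: [0.3957, -0.237, 0.1493]
ee_rot: [-0.001, -0.045, 0.999, 0.001]
contact_force: [0.3, -1.6, -1.0]
width: 0.0163
clock: 19.05
position: [0.5163, -0.2377, 0.0711]
ee_rot: [0.0, -0.046, 0.999, 0.0]
contact_force: [0.1, 0.6, -1.0]
width: 0.0164
```

View pics/s8.png

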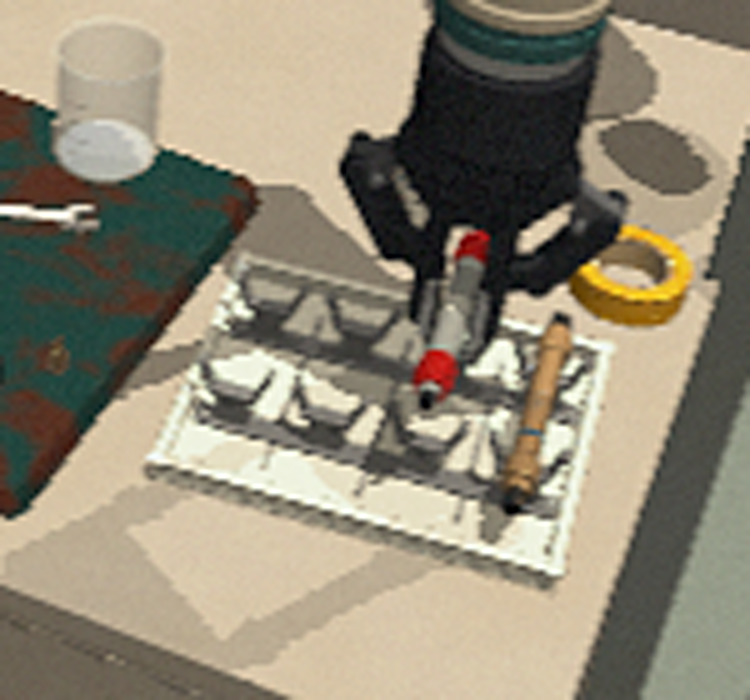

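```bash
python3 -m creep '{"slide":[[0,0,-0.08],[0,0,-0.15],[0,0,-0.2],[0,0,-0.25],[0,0,-0.29],[0,0,-0.31],[0,0,-0.315],[0,0,-0.315],[0,0,-0.315]],"twist":[[0,0,0],[0,0,0],[0,0,0],[0,0,0],[0,0,0],[0,0,0],[0,0,0],[0,0,0],[0,0,0]],"fingers":[-1,-1,-1,-1,-1,-1,-1,-1,-1]}' 25
```

```text
clock: 20.0
position: [0.5164, -0.2379, 0.0237]
ee_rot: [0.0, -0.046, 0.999, -0.0]
contact_force: [-0.0, 0.3, 0.6]
width: 0.0164
```

```bash
python3 -m creep '{"slide":[[0,0,0],[0,0,0],[0,0,0],[0,0,0],[0,0,0],[0,0,0.1],[0,0,0.2],[0,0,0.4],[0,0,0.6],[0,0,0.8],[0,0,0.85]],"twist":[[0,0,0],[0,0,0],[0,0,0],[0,0,0],[0,0,0],[0,0,0],[0,0,0],[0,0,0],[0,0,0],[0,0,0],[0,0,0]],"fingers":[-0.15,-0.15,-0.15,-0.15,-0.15,-0.15,-0.15,-0.15,-0.15,-0.15,-0.15]}' 25
python3 -m creep '{"slide":[[-0.25,0.05,0],[-0.5,0.1,0],[-0.75,0.15,0],[-1,0.2,0],[-1,0.2,0]],"twist":[[0,0,0],[0,0,0],[0,0,0],[0,0,0],[0,0,0]],"fingers":[-0.15,-0.15,-0.15,-0.15,-0.15]}' 25
python3 - <<'E'
from rig import optics
from h import crop
i=optics.get_image("top");crop(i,305,120,405,215,6,"pics/t9.png")
E
python3 -m creep '{"slide":[[-0.205,0.2,0],[-0.205,0.4,0],[-0.205,0.6,0],[-0.205,0.8,0],[-0.205,1,0]],"twist":[[0,0,0],[0,0,0],[0,0,0],[0,0,0],[0,0,0]],"fingers":[-0.15,-0.15,-0.15,-0.15,-0.15]}' 25
python3 -m creep '{"slide":[[0,0.25,0],[0,0.5,0],[0,0.75,0],[0,1,0]],"twist":[[0,0,0],[0,0,0],[0,0,0],[0,0,0]],"fingers":[-0.15,-0.15,-0.15,-0.15]}' 25
python3 -m creep '{"slide":[[0,0.25,0],[0,0.5,0],[0,0.75,0],[0.05,0.933,0],[0.2,0.933,0]],"twist":[[0,0,0],[0,0,0],[0,0,0],[0,0,-0.002],[0,0,-0.0043]],"fingers":[-0.15,-0.15,-0.15,-0.15,-0.15]}' 25
python3 -m creep '{"slide":[[0.1,0.1,0],[0.3,0.19,0],[0.5,0.19,0],[0.7,0.19,0],[0.93,0.19,0],[0.93,0.19,-0.2],[0.93,0.19,-0.4],[0.93,0.19,-0.4],[0.93,0.19,-0.4]],"twist":[[0,0,0],[0,0,0],[0,0,0],[0,0,0],[0,0,0],[0,0,0],[0,0,0],[0,0,0],[0,0,0]],"fingers":[-0.15,-0.15,-0.15,-0.15,-0.15,-0.15,-0.15,-0.15,-0.15]}' 25
python3 - <<'E'
from rig import telemetry, optics
import cv2,pickle
i=optics.get_image("wrist");cv2.imwrite("pics/w9.png",i["img"]);pickle.dump(i,open("w9.pkl","wb"))
E
```

```text
clock: 21.1
position: [0.518, -0.2389, 0.1546]
ee_rot: [0.003, -0.046, 0.999, -0.002]
contact_force: [1.1, -0.2, 0.1]
width: 0.0364
clock: 21.6
position: [0.3604, -0.2047, 0.1496]
ee_rot: [-0.003, -0.045, 0.999, 0.002]
contact_force: [0.4, 0.1, 0.4]
width: 0.0362
clock: 22.15
position: [0.3365, -0.0569, 0.151]
ee_rot: [0.001, -0.046, 0.999, -0.0]
contact_force: [1.2, 0.1, 0.3]
width: 0.0367
clock: 22.55
position: [0.3365, 0.0941, 0.1511]
ee_rot: [0.001, -0.046, 0.999, 0.0]
contact_force: [0.4, 0.2, -0.7]
width: 0.0365
clock: 23.05
position: [0.365, 0.2363, 0.1506]
ee_rot: [-0.0, -0.035, 0.999, 0.001]
contact_force: [0.7, -0.6, 0.1]
width: 0.0365
clock: 23.95
position: [0.5051, 0.2612, 0.0905]
ee_rot: [-0.001, -0.033, 0.999, -0.0]
contact_force: [-0.1, -0.0, 0.5]
width: 0.0362
```

View pics/t9.png

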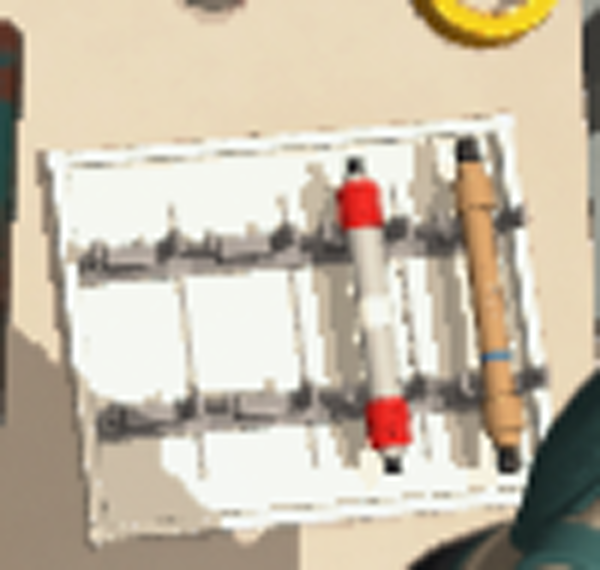

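View pics/w9.png

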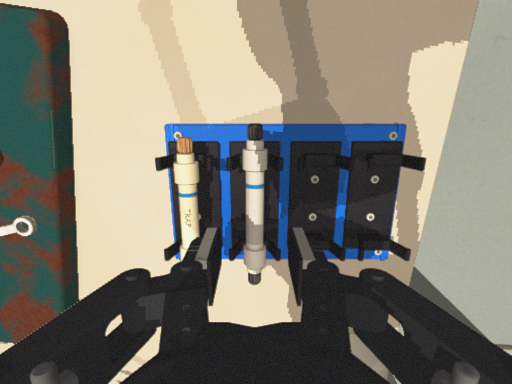

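```bash
python3 - <<'E'
import pickle
from h import *
d=pickle.load(open("w9.pkl","rb"))
p=[at_z(d,u,v,.0365) for u,v in ((255,123.5),(254.5,284.5))]
print((p[0]+p[1])/2,np.linalg.norm(p[0]-p[1]))
E
python3 -m creep '{"slide":[[0,0,-0.1],[0,0,-0.2],[0,0,-0.3],[0,0,-0.38],[0,0,-0.455],[0,0,-0.455],[0,0,-0.455]],"twist":[[0,0,0],[0,0,0],[0,0,0],[0,0,0],[0,0,0],[0,0,0],[0,0,0]],"fingers":[-0.15,-0.15,-0.15,-0.15,-0.15,-0.15,-0.15]}' 25
python3 -m creep '{"slide":[[0,0,0],[0,0,0],[0,0,0],[0,0,0],[0,0,0],[0,0,0],[0,0,0],[0,0,0.05],[0,0,0.12],[0,0,0.25],[0,0,0.4],[0,0,0.6],[0,0,0.8],[0,0,0.85],[0,0,0.85]],"twist":[[0,0,0],[0,0,0],[0,0,0],[0,0,0],[0,0,0],[0,0,0],[0,0,0],[0,0,0],[0,0,0],[0,0,0],[0,0,0],[0,0,0],[0,0,0],[0,0,0],[0,0,0]],"fingers":[-1,-1,-1,-1,-1,-1,-1,-1,-1,-1,-1,-1,-1,-1,-1]}' 25
python3 -m creep '{"slide":[[-0.2,0,0],[-0.4,0,0],[-0.6,0,0],[-0.8,0,0],[-1,0,0],[-1,-0.15,0],[-1,-0.3,0],[-1,-0.4,0],[-1,-0.4,0]],"twist":[[0,0,0],[0,0,0],[0,0,0],[0,0,0],[0,0,0],[0,0,0],[0,0,0],[0,0,0],[0,0,0]],"fingers":[-1,-1,-1,-1,-1,-1,-1,-1,-1]}' 25
python3 - <<'E'
from rig import optics
import cv2
i=optics.get_image("wrist");cv2.imwrite("pics/w10.png",i["img"])
E
```

```text
[0.50596412 0.26205631 0.0365    ] 0.12422058125443511
clock: 24.7
position: [0.5052, 0.2609, 0.0231]
ee_rot: [0.0, -0.032, 0.999, 0.0]
contact_force: [-0.4, -0.2, 0.6]
width: 0.0362
clock: 26.2
position: [0.5055, 0.261, 0.1517]
ee_rot: [0.001, -0.033, 0.999, 0.001]
contact_force: [-0.4, 0.7, -1.2]
width: 0.016
clock: 27.1
position: [0.3531, 0.1989, 0.1488]
ee_rot: [-0.002, -0.032, 0.999, -0.001]
contact_force: [0.6, 0.3, -1.0]
width: 0.016
```

View pics/w10.png

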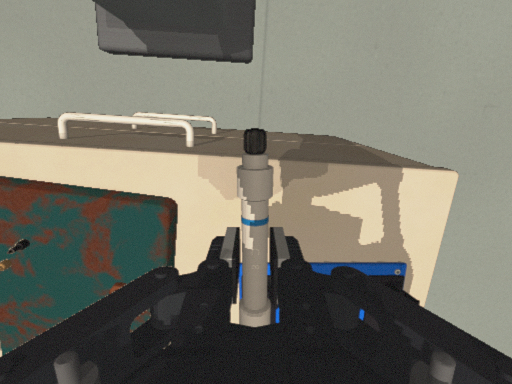

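```bash
python3 -m creep '{"slide":[[-0.05,-0.2,0],[-0.13,-0.4,0],[-0.13,-0.6,0],[-0.13,-0.8,0],[-0.13,-1,0]],"twist":[[0,0,0],[0,0,0],[0,0,0],[0,0,0],[0,0,0]],"fingers":[-1,-1,-1,-1,-1]}' 25
python3 -m creep '{"slide":[[0,-0.2,0],[0,-0.4,0],[0,-0.6,0],[0,-0.8,0],[0,-1,0]],"twist":[[0,0,0],[0,0,0],[0,0,0],[0,0,0.002],[0,0,0.0043]],"fingers":[-1,-1,-1,-1,-1]}' 25
python3 -m creep '{"slide":[[0,-0.2,0],[0,-0.4,0],[0,-0.605,0],[0,-0.605,0],[0.05,-0.605,0],[0.2,-0.605,0],[0.4,-0.605,0]],"twist":[[0,0,0],[0,0,0],[0,0,0],[0,0,0],[0,0,0],[0,0,0],[0,0,0]],"fingers":[-1,-1,-1,-1,-1,-1,-1]}' 25
python3 -m creep '{"slide":[[0.2,0,0],[0.4,0,0],[0.6,0,0],[0.75,0,0],[0.775,0,0],[0.775,0,-0.15],[0.775,0,-0.3],[0.775,0,-0.45],[0.775,0,-0.53],[0.775,0,-0.53],[0.775,0,-0.53]],"twist":[[0,0,0],[0,0,0],[0,0,0],[0,0,0],[0,0,0],[0,0,0],[0,0,0],[0,0,0],[0,0,0],[0,0,0],[0,0,0]],"fingers":[-1,-1,-1,-1,-1,-1,-1,-1,-1,-1,-1]}' 25
python3 - <<'E'
from rig import optics
from h import crop
i=optics.get_image("scene");crop(i,270,150,420,290,5,"pics/s11.png")
E
```

```text
clock: 27.65
position: [0.3351, 0.0503, 0.1498]
ee_rot: [-0.0, -0.033, 0.999, 0.0]
contact_force: [0.6, -0.0, 0.3]
width: 0.0161
clock: 28.15
position: [0.3354, -0.0999, 0.1498]
ee_rot: [-0.0, -0.046, 0.999, 0.001]
contact_force: [0.5, -0.0, -0.9]
width: 0.0161
clock: 28.85
position: [0.3954, -0.1881, 0.1498]
ee_rot: [-0.001, -0.046, 0.999, 0.001]
contact_force: [0.1, -0.1, -0.8]
width: 0.0159
clock: 29.95
position: [0.5117, -0.1897, 0.0712]
ee_rot: [0.0, -0.046, 0.999, 0.0]
contact_force: [0.3, -0.0, -0.2]
width: 0.016
```

View pics/s11.png

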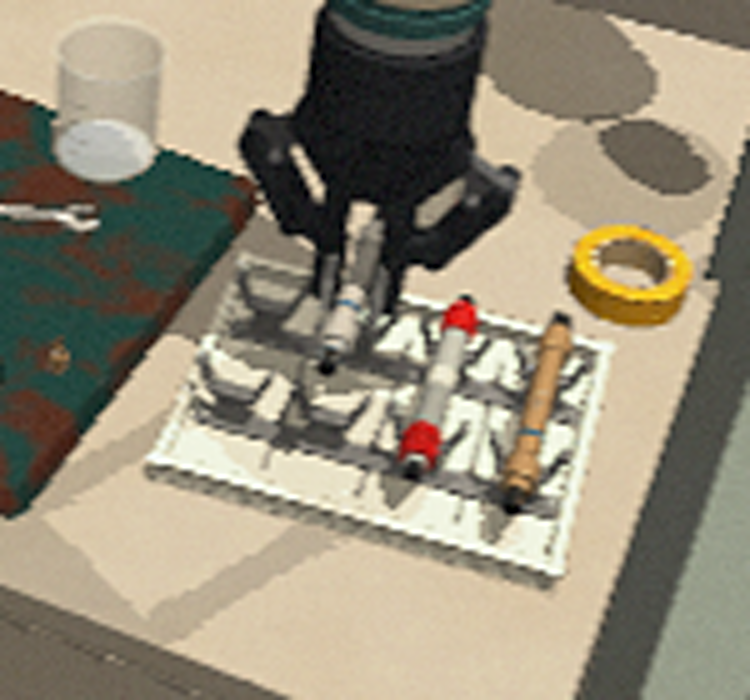

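```bash
python3 -m creep '{"slide":[[0,0,-0.08],[0,0,-0.15],[0,0,-0.2],[0,0,-0.25],[0,0,-0.29],[0,0,-0.31],[0,0,-0.315],[0,0,-0.315],[0,0,-0.315]],"twist":[[0,0,0],[0,0,0],[0,0,0],[0,0,0],[0,0,0],[0,0,0],[0,0,0],[0,0,0],[0,0,0]],"fingers":[-1,-1,-1,-1,-1,-1,-1,-1,-1]}' 25
python3 -m creep '{"slide":[[0,0,0],[0,0,0],[0,0,0],[0,0,0],[0,0,0],[0,0,0.1],[0,0,0.2],[0,0,0.4],[0,0,0.6],[0,0,0.8],[0,0,0.85]],"twist":[[0,0,0],[0,0,0],[0,0,0],[0,0,0],[0,0,0],[0,0,0],[0,0,0],[0,0,0],[0,0,0],[0,0,0],[0,0,0]],"fingers":[-0.15,-0.15,-0.15,-0.15,-0.15,-0.15,-0.15,-0.15,-0.15,-0.15,-0.15]}' 25
python3 -m creep '{"slide":[[-0.25,0,0],[-0.5,0,0],[-0.75,0.1,0],[-1,0.2,0],[-1,0.2,0]],"twist":[[0,0,0],[0,0,0],[0,0,0],[0,0,0],[0,0,0]],"fingers":[-0.15,-0.15,-0.15,-0.15,-0.15]}' 25
python3 - <<'E'
from rig import optics
from h import crop
i=optics.get_image("top");crop(i,305,120,405,215,6,"pics/t12.png")
E
python3 -m creep '{"slide":[[-0.175,0.1,0],[-0.175,0.4,0],[-0.175,0.6,0],[-0.175,0.8,0],[-0.175,1,0]],"twist":[[0,0,0],[0,0,0],[0,0,0],[0,0,0],[0,0,0]],"fingers":[-0.15,-0.15,-0.15,-0.15,-0.15]}' 25
python3 -m creep '{"slide":[[0,0.25,0],[0,0.5,0],[0,0.75,0],[0,1,0]],"twist":[[0,0,0],[0,0,0],[0,0,0],[0,0,0]],"fingers":[-0.15,-0.15,-0.15,-0.15]}' 25
python3 -m creep '{"slide":[[0,0.25,0],[0,0.49,0],[0,0.49,0],[0.05,0.49,0],[0.2,0.49,0]],"twist":[[0,0,0],[0,0,0],[0,0,0],[0,0,-0.002],[0,0,-0.0043]],"fingers":[-0.15,-0.15,-0.15,-0.15,-0.15]}' 25
python3 -m creep '{"slide":[[0.2,0,0],[0.4,0,0],[0.6,0,0],[0.8,0,0],[0.977,0,0],[0.977,0,-0.2],[0.977,0,-0.4],[0.977,0,-0.4],[0.977,0,-0.4]],"twist":[[0,0,0],[0,0,0],[0,0,0],[0,0,0],[0,0,0],[0,0,0],[0,0,0],[0,0,0],[0,0,0]],"fingers":[-0.15,-0.15,-0.15,-0.15,-0.15,-0.15,-0.15,-0.15,-0.15]}' 25
python3 - <<'E'
from rig import telemetry, optics
import cv2,pickle
i=optics.get_image("wrist");cv2.imwrite("pics/w12.png",i["img"]);pickle.dump(i,open("w12.pkl","wb"))
E
```

```text
clock: 30.9
position: [0.5118, -0.1902, 0.0237]
ee_rot: [0.0, -0.046, 0.999, -0.0]
contact_force: [-0.7, -0.1, -1.1]
width: 0.0161
clock: 32.0
position: [0.5135, -0.191, 0.1545]
ee_rot: [0.003, -0.046, 0.999, -0.002]
contact_force: [0.6, -0.9, 0.0]
width: 0.0364
clock: 32.5
position: [0.3551, -0.1563, 0.1494]
ee_rot: [-0.004, -0.046, 0.999, 0.002]
contact_force: [0.3, -0.1, 0.3]
width: 0.0362
clock: 33.05
position: [0.3365, -0.0092, 0.151]
ee_rot: [0.001, -0.046, 0.999, -0.0]
contact_force: [0.5, -0.0, -0.6]
width: 0.0364
clock: 33.45
position: [0.3364, 0.1419, 0.151]
ee_rot: [0.001, -0.046, 0.999, 0.0]
contact_force: [1.1, -0.3, -0.5]
width: 0.0362
clock: 33.95
position: [0.3644, 0.2127, 0.1505]
ee_rot: [-0.001, -0.033, 0.999, -0.001]
contact_force: [-0.1, 0.5, -0.4]
width: 0.0365
clock: 34.85
position: [0.5124, 0.2122, 0.0908]
ee_rot: [-0.001, -0.032, 1.0, -0.0]
contact_force: [0.2, 0.1, 0.9]
width: 0.0364
```

View pics/t12.png

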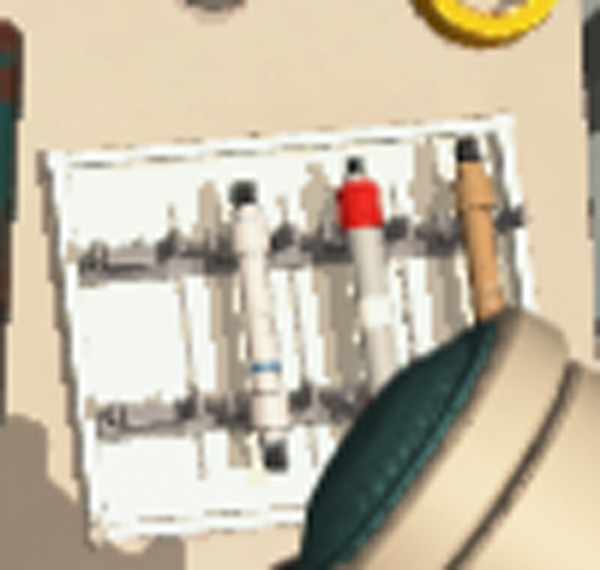

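View pics/w12.png

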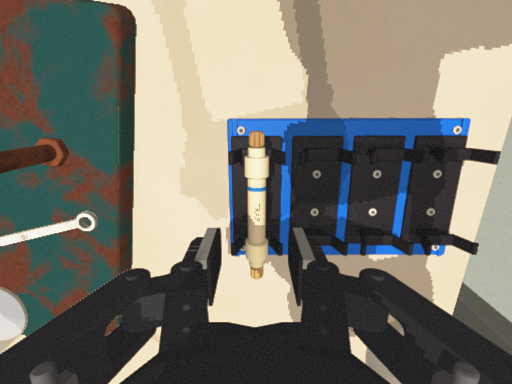

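```bash
python3 -m creep '{"slide":[[0,0.005,-0.1],[0,0.005,-0.2],[0,0.005,-0.3],[0,0.005,-0.38],[0,0.005,-0.455],[0,0.005,-0.455],[0,0.005,-0.455]],"twist":[[0,0,0],[0,0,0],[0,0,0],[0,0,0],[0,0,0],[0,0,0],[0,0,0]],"fingers":[-0.15,-0.15,-0.15,-0.15,-0.15,-0.15,-0.15]}' 25
python3 -m creep '{"slide":[[0,0,0],[0,0,0],[0,0,0],[0,0,0],[0,0,0],[0,0,0],[0,0,0],[0,0,0.05],[0,0,0.12],[0,0,0.25],[0,0,0.4],[0,0,0.6],[0,0,0.8],[0,0,0.85],[0,0,0.85]],"twist":[[0,0,0],[0,0,0],[0,0,0],[0,0,0],[0,0,0],[0,0,0],[0,0,0],[0,0,0],[0,0,0],[0,0,0],[0,0,0],[0,0,0],[0,0,0],[0,0,0],[0,0,0]],"fingers":[-1,-1,-1,-1,-1,-1,-1,-1,-1,-1,-1,-1,-1,-1,-1]}' 25
python3 -m creep '{"slide":[[-0.2,0,0],[-0.4,0,0],[-0.6,0,0],[-0.8,0,0],[-1,0,0],[-1,0,0],[-1,0,0]],"twist":[[0,0,0],[0,0,0],[0,0,0],[0,0,0],[0,0,0],[0,0,0],[0,0,0]],"fingers":[-1,-1,-1,-1,-1,-1,-1]}' 25
python3 - <<'E'
from rig import optics
import cv2
i=optics.get_image("wrist");cv2.imwrite("pics/w13.png",i["img"])
E
```

```text
clock: 35.6
position: [0.5122, 0.2142, 0.0232]
ee_rot: [0.0, -0.032, 0.999, 0.0]
contact_force: [-0.7, -0.2, 0.7]
width: 0.0363
clock: 37.1
position: [0.5125, 0.2144, 0.1517]
ee_rot: [0.001, -0.033, 0.999, 0.0]
contact_force: [0.3, -0.2, -1.2]
width: 0.0157
clock: 37.8
position: [0.3609, 0.2139, 0.1493]
ee_rot: [-0.001, -0.033, 0.999, -0.0]
contact_force: [0.8, -0.4, -1.1]
width: 0.0161
```

View pics/w13.png

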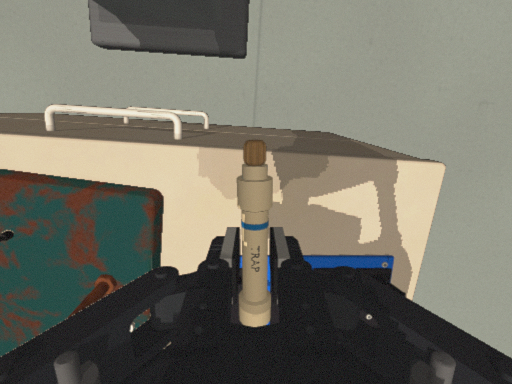

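```bash
python3 -m creep '{"slide":[[-0.1,0,0],[-0.177,-0.2,0],[-0.177,-0.4,0],[-0.177,-0.6,0],[-0.177,-0.8,0],[-0.177,-1,0]],"twist":[[0,0,0],[0,0,0],[0,0,0],[0,0,0],[0,0,0],[0,0,0]],"fingers":[-1,-1,-1,-1,-1,-1]}' 25
python3 -m creep '{"slide":[[0,-0.2,0],[0,-0.4,0],[0,-0.6,0],[0,-0.8,0],[0,-1,0]],"twist":[[0,0,0],[0,0,0],[0,0,0],[0,0,0.002],[0,0,0.0043]],"fingers":[-1,-1,-1,-1,-1]}' 25
python3 -m creep '{"slide":[[0,-0.2,0],[0,-0.376,0],[0,-0.376,0],[0,-0.376,0],[0.05,-0.376,0],[0.2,-0.376,0],[0.4,-0.376,0]],"twist":[[0,0,0],[0,0,0],[0,0,0],[0,0,0],[0,0,0],[0,0,0],[0,0,0]],"fingers":[-1,-1,-1,-1,-1,-1,-1]}' 25
python3 -m creep '{"slide":[[0.2,0,0],[0.4,0,0],[0.6,0,0],[0.746,0,0],[0.746,0,0],[0.746,0,-0.15],[0.746,0,-0.3],[0.746,0,-0.45],[0.746,0,-0.53],[0.746,0,-0.53],[0.746,0,-0.53]],"twist":[[0,0,0],[0,0,0],[0,0,0],[0,0,0],[0,0,0],[0,0,0],[0,0,0],[0,0,0],[0,0,0],[0,0,0],[0,0,0]],"fingers":[-1,-1,-1,-1,-1,-1,-1,-1,-1,-1,-1]}' 25
python3 - <<'E'
from rig import optics
from h import crop
i=optics.get_image("scene");crop(i,270,150,420,290,5,"pics/s14.png")
E
```

```text
clock: 38.45
position: [0.3348, 0.0632, 0.1501]
ee_rot: [-0.0, -0.032, 0.999, 0.0]
contact_force: [0.3, -0.3, -0.3]
width: 0.0165
clock: 38.95
position: [0.3349, -0.0869, 0.1502]
ee_rot: [-0.0, -0.046, 0.999, 0.0]
contact_force: [0.9, -0.5, -1.7]
width: 0.0162
clock: 39.65
position: [0.3953, -0.1407, 0.1503]
ee_rot: [-0.0, -0.046, 0.999, 0.0]
contact_force: [1.0, -0.6, -0.7]
width: 0.0163
clock: 40.75
position: [0.5074, -0.1419, 0.0713]
ee_rot: [0.0, -0.046, 0.999, -0.0]
contact_force: [0.7, -0.0, -0.4]
width: 0.016
```

View pics/s14.png

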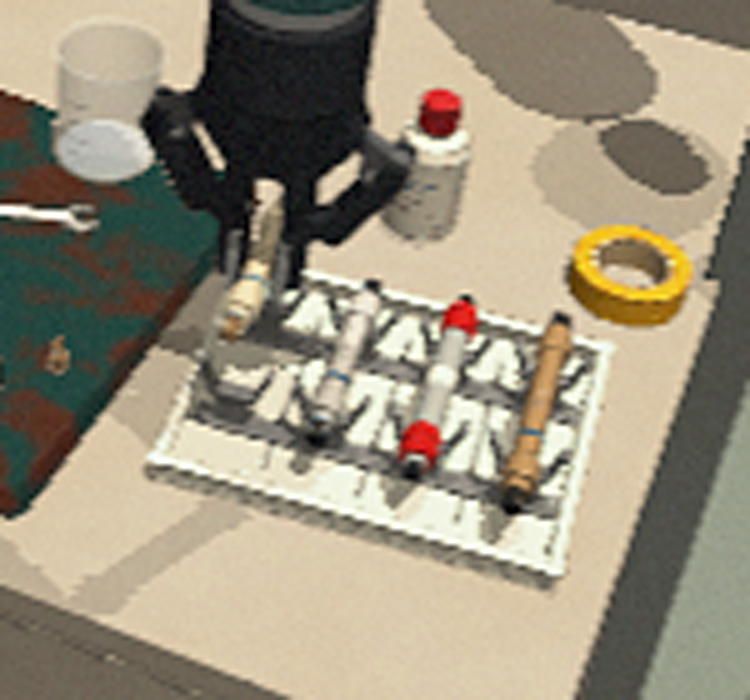

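```bash
python3 -m creep '{"slide":[[0,0,-0.08],[0,0,-0.15],[0,0,-0.2],[0,0,-0.25],[0,0,-0.29],[0,0,-0.31],[0,0,-0.315],[0,0,-0.315],[0,0,-0.315]],"twist":[[0,0,0],[0,0,0],[0,0,0],[0,0,0],[0,0,0],[0,0,0],[0,0,0],[0,0,0],[0,0,0]],"fingers":[-1,-1,-1,-1,-1,-1,-1,-1,-1]}' 25
python3 -m creep '{"slide":[[0,0,0],[0,0,0],[0,0,0],[0,0,0],[0,0,0],[0,0,0.1],[0,0,0.2],[0,0,0.4],[0,0,0.6],[0,0,0.8],[0,0,0.85]],"twist":[[0,0,0],[0,0,0],[0,0,0],[0,0,0],[0,0,0],[0,0,0],[0,0,0],[0,0,0],[0,0,0],[0,0,0],[0,0,0]],"fingers":[-0.15,-0.15,-0.15,-0.15,-0.15,-0.15,-0.15,-0.15,-0.15,-0.15,-0.15]}' 25
python3 -m creep '{"slide":[[-0.25,0,0],[-0.5,0,0],[-0.75,0.0,0],[-1,0,0],[-1,0,0]],"twist":[[0,0,0],[0,0,0],[0,0,0],[0,0,0],[0,0,0]],"fingers":[-0.15,-0.15,-0.15,-0.15,-0.15]}' 25
python3 -m creep '{"slide":[[-0.2,0.1,0],[-0.2,0.4,0],[-0.2,0.7,0],[-0.2,1,0],[-0.2,1,0],[-0.2,1,0]],"twist":[[0,0,0],[0,0,0],[0,0,0],[0,0,0],[0,0,0],[0,0,0]],"fingers":[-0.15,-0.15,-0.15,-0.15,-0.15,-0.15]}' 25
python3 - <<'E'
from rig import optics
from h import crop
import pickle
i=optics.get_image("top");crop(i,305,120,405,215,7,"pics/t15.png");pickle.dump(i,open("t15.pkl","wb"))
i=optics.get_image("scene");crop(i,270,150,420,290,5,"pics/s15.png")
E
```

```text
clock: 41.7
position: [0.5075, -0.1423, 0.0236]
ee_rot: [0.0, -0.046, 0.999, -0.0]
contact_force: [0.3, -0.4, -1.3]
width: 0.0164
clock: 42.8
position: [0.5093, -0.143, 0.1544]
ee_rot: [0.003, -0.046, 0.999, -0.001]
contact_force: [0.3, -0.2, 0.1]
width: 0.0363
clock: 43.3
position: [0.3514, -0.1401, 0.1496]
ee_rot: [-0.003, -0.045, 0.999, 0.002]
contact_force: [-0.3, 0.7, -0.4]
width: 0.0363
clock: 43.9
position: [0.3274, 0.0087, 0.1508]
ee_rot: [-0.0, -0.048, 0.999, -0.0]
contact_force: [0.7, -0.8, 0.8]
width: 0.0364
```

View pics/t15.png

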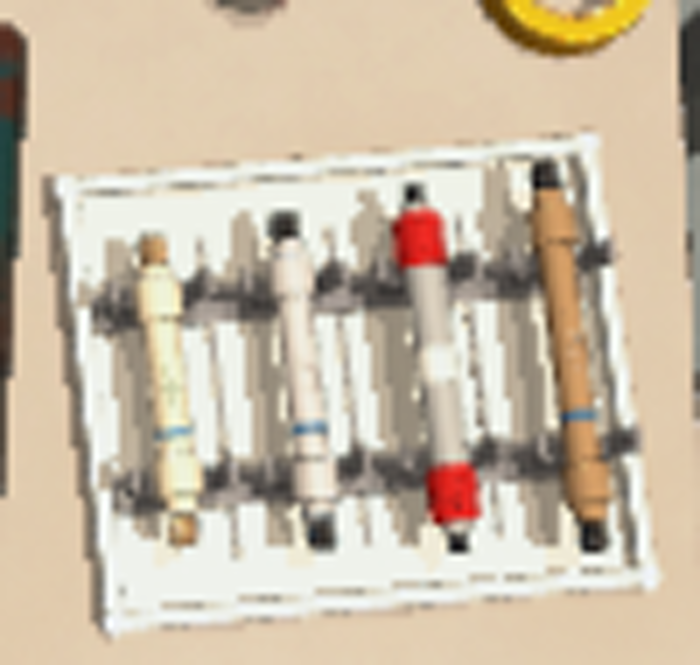

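View pics/s15.png

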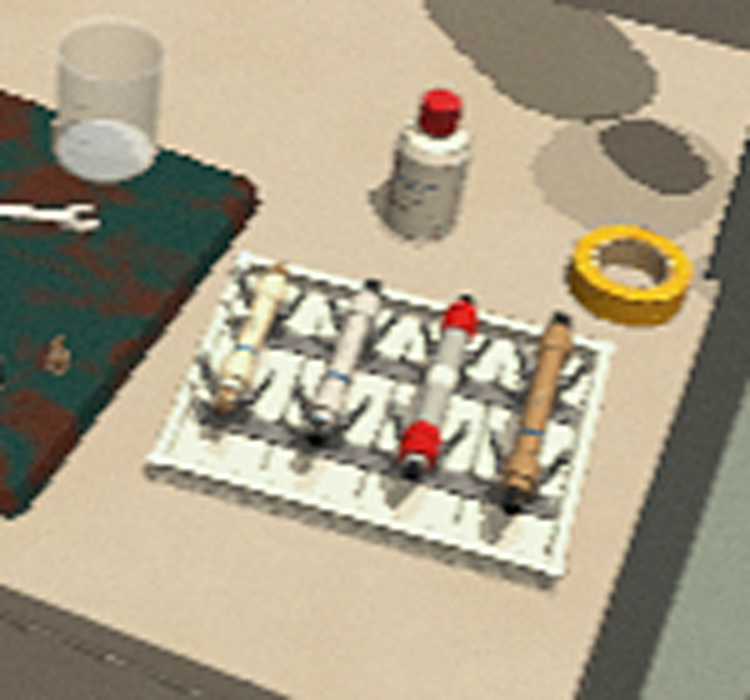

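Numeric check in the rack's frame.

Run:
```python
import pickle
from h import *
d=pickle.load(open("t15.pkl","rb"))
f=lambda u,v,z:at_z(d,305+u/7,120+v/7,z)
q=np.array([f(u,v,.015) for u,v in[(62,182),(590,142),(652,582),(108,630)]]);c=q.mean(0)
y=.091;R=np.array([[np.cos(y),np.sin(y)],[-np.sin(y),np.cos(y)]])
P=cloud(d)
for n,a,b in [('cream',(152,234),(184,545)),('grey',(285,212),(321,550)),('steel',(413,183),(458,552)),('tan',(543,158),(595,552))]:
    p,s=f(*a,.0365),f(*b,.0365);e=p-s
    tops=[P[int(120+(a[1]+t*(b[1]-a[1]))/7),int(305+(a[0]+t*(b[0]-a[0]))/7),2] for t in(.3,.4,.5,.6,.7)]
    print(n,(R@((p+s)/2-c)[:2]).round(4),'len',np.linalg.norm(e).round(4),'dyaw',(np.arctan2(e[1],e[0])-y).round(3),np.round(tops,3))
```

```text
cream [-0.0007  0.0717] len 0.1126 dyaw -0.009 [0.043 0.045 0.044 0.044 0.045]
grey [-0.0015  0.0234] len 0.1225 dyaw -0.013 [0.044 0.039 0.047 0.042 0.044]
steel [-0.0004 -0.0242] len 0.1341 dyaw -0.005 [0.044 0.043 0.043 0.041 0.044]
tan [ 0.0003 -0.0723] len 0.1435 dyaw -0.002 [0.041 0.041 0.045 0.041 0.041]
```

All within about 2 mm of their places, level and at seated height; handing in.

```bash
python3 -c "
from rig import order,telemetry
print(order.sign_off()); s=telemetry.get_state(); print(s['clock'],s['contact_force'],s['width'])"
```

```text
the job is handed in; nothing more can be done
None
the job is handed in; nothing more can be done
```

All four columns are in the tray's saddles in reverse order, and the job was handed in at about 44 s of the allowed 122 s. In the clips they lay tan, steel, grey, cream from left to right; in the tray they now lie cream, grey, steel, tan. I carried each one across between the robot and the ring stand, with the tool at x ≈ 0.335 and 0.15 m up.

- **Position:** In the last top-camera picture each column was within 2 mm of its place, both across the row and along it, and parallel to the rack within 0.013 rad.
- **Height:** Readings along the column tops scattered between 39 and 47 mm, most of them 41–45 mm. A fully seated column should read about 45 mm, and both the top and scene pictures show all four down in their saddles.
- **Contact:** The wrist force read at the end of each move never exceeded about 2 N, apart from 6 N while the first grip closed. The arm stopped away from the columns with nothing in the gripper.

No check failed. The one disagreement was that the wrist and top cameras differed by up to 2.5 mm on where the columns started, which is about what the 2 mm calibration would give. A final state reading after hand-in was refused because the job was already closed.

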